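# Return leftover hinge parts to their bins

### The arm

A 6-joint arm with a two-finger parallel gripper is mounted at the origin on the work surface. World frame = base frame: x ahead of the robot, y to its left, z up, the work surface at z = 0. Lengths are in m, angles in rad, forces in N, time in s.
With the tool pointing down it reaches from about 0.35 to 0.775 m from the base axis. Payload 7.3 kg.
Tool frame: the origin (TCP) lies at the centre of the arm's flange, where the gripper is bolted on; the fingertips stand 178 mm ahead of it and the grasp point (between the pads) lies 159 mm ahead of it; z points along the fingers, y is the line along which they close (so a half turn about z gives the same grasp; the last joint's range is limited). The gripper opens to 92 mm and grips with 3 to 60 N. Pads are 19 mm wide; open, the fingers measure 130 mm over their backs; the gripper's body (75 mm by 190 mm) begins 47 mm behind the grasp point.
Start: joints at [1.006, 0.342, 1.524, -0, 1.275, -0.146], TCP at [0.213, 0.48, 0.405] pointing down, gripper open.
Joint ranges: [-2.53, 2.53], [-0.77, 2.02], [0.04, 2.7], [-1, 4.14], [0.28, 2.66], [-3.11, 3.11]. Speed limits (rad/s): [2.57, 2.57, 3.14, 3.14, 3.14, 3.14].

### API

Orientations are given as [roll, pitch, yaw] about the fixed x, y, z axes, in that order (R = Rz(yaw) Ry(pitch) Rx(roll)).
In Python, from cell import robot gives the robot as it stands.
- The arm moves only by the shell command python3 drive.py [OPENING] [FORCE], which reads ROWS from standard input. ROWS is one flat JSON list of numbers that holds 1 to 8 rows one after another, with no inner brackets; each row has 6 numbers: dx, dy, dz in normalised numbers (1 is 100 cm), then a rotation vector rx, ry, rz in shares of pi rad (1.0 is pi rad); each row shifts and turns the commanded pose from where the row before left it, along the tool's axes as they then stand; what a row does not reach is not made up. A row lasts 1/12 s, in which the tool goes at most 0.0417 m and 0.125 rad, less where a joint would pass 70% of its speed; a pose out of reach is approached as far as the arm can. OPENING is the finger opening in m, set as the command begins (- or left out keeps the last). The fingers move at their own pace and stop on an object; FORCE is the grip in N (left out, the last holds). Time passes only in rows, so rows that do not move let the fingers close. It prints the time, the measured TCP pose, the force, the opening and the grip force at its end. A shift or turn number past 1, either way, is cut back to 1. Input that does not fit is refused with a message, and nothing moves.
- robot.observe(): the state, without advancing time (a new reading comes with each control period).
- robot.read_camera(name): name is "side" or "top" or "wrist"; returns a dict with "image" (384x512x3 uint8, red, green, blue), "fx", "fy", "cx", "cy" (pixels), "pose" (4x4, takes a point from camera to world coordinates). Camera axes: x right, y down, z forward; pixel columns grow to the right and rows downward; lengths in m; the calibration is good to about 2 mm. A picture is of the moment at which its call begins. There is no depth.
- robot.hand_in(): hands the job in; it is judged then, once.
The state is a dict: "time": time; "qpos": joint angles; "qvel": joint speeds; "joint_efforts": joint torques, N m; "tool_pos": TCP position; "tool_rot": TCP orientation; "contact_force": force on the tool from outside, world axes, zero at the start; "torque": the same for the moment, N m; "opening": finger opening in m; "grip_force": force on a finger pad.
Only numpy, scipy, OpenCV 4.12 (cv2) and the standard library are available. Lean on these libraries where they do the work, as an engineer would, in place of code of your own. Each camera call takes 0.05 s, during which the arm holds its last target. There are 200 camera calls.

### The job

Three steel hinge parts are left over on the assembly bench: a flat hinge leaf, and an angle bracket with a flanged bush standing on it. Put each of them into the blue bin that already holds parts of its own kind, lying right down inside the bin with nothing sticking out, and lower each to the mouth of its bin before letting go. Do not touch the electric screwdriver on its torque arm, leave the other things on the bench where they are, and leave the parts already in the bins inside them.

Things in the scene. Friction and masses are not known exactly. Their poses are not given: they have to be found in the camera images.
- leaf: Leftover steel hinge leaf, 0.36 kg, flat on the bench beside the tin: strap 136 x 36 x 8 mm with a barrel 18 mm in diameter across one end, 150 mm overall. Origin on the underside, under the centre of mass; x along it (strap from x = -58 to +78 mm, barrel axis at x = -63), y across, z up; barrel top at z = 18 mm
- leaf_barrel (a point): centre of the barrel of leaf
- leaf_tip (a point): point on leaf 5 mm from its plain end, at mid thickness, 73 mm from the origin
- bracket: Leftover steel angle bracket, 0.5 kg, 80 mm long (y), flanges 8 mm thick: the base flange, 60 mm wide (x from -30 to +30), lies flat on the bench with the bush on it; the other stands up along its -x edge (x from -30 to -22), 55 mm high in all. Origin in the middle of its 60 x 80 x 55 mm box, 27.5 mm above its underside; z up
- bush: Leftover round steel bush, 0.34 kg, 65 mm tall: flange 48 mm diameter, 8 mm thick, at the bottom, body above it 36 mm diameter. It stands on the bracket's base flange, 1 to 7 mm from the upright flange, its underside 8 mm above the bench. Origin in its middle, 32.5 mm above its underside; z along its axis, up
- bin_leaf: Blue plastic open-fronted bin holding two hinge leaves lengthwise along its sides; fixed. Outside 220 (x) x 140 (y) x 90 mm high, walls and floor 4 mm; origin at the centre of its underside, x towards its back wall; its -x end, the front, faces the robot and is 40 mm high, as are the sides over the front 55 mm. The three blue bins look alike and stand in a row in any order
- bin_bracket: Blue bin of the same shape, size, origin and axes as bin_leaf, fixed; it holds two angle brackets, one behind the other in its middle and back; its front 70 mm is empty
- bin_bush: Blue bin of the same shape, size, origin and axes as bin_leaf, fixed; it holds two bushes standing side by side towards its back; its front half is empty
- stock_leaf_1: Hinge leaf already in bin_leaf, the same as leaf
- stock_bracket_1: Bracket already in bin_bracket, the same as bracket
- stock_bush_1: Bush already in bin_bush, the same as bush
- stock_leaf_2: Hinge leaf already in bin_leaf, the same as leaf
- stock_bracket_2: Bracket already in bin_bracket, the same as bracket
- stock_bush_2: Bush already in bin_bush, the same as bush
- screwdriver: Bystander, not to be touched: electric screwdriver with blue handle, held upright and rigid over the bench. Origin on the bench under its axis. Bit from 120 mm up; driver and its clamps, within 30 mm of the axis, from 178 to 460 mm up; at 430 mm an arm runs 210 mm along +x (away from the robot, to its left) to a column 32 mm thick, 540 mm high
- nest: Bystander: yellow plastic assembly nest 90 (x) x 130 (y) x 45 mm high with a finished hinge in it, fixed to the bench; origin at the centre of its underside
- tin: Bystander: bare metal tin, 58 mm diameter, 45 mm high, loose, standing 7 to 14 mm from the leaf's +y edge, 15 to 45 mm towards its plain end; origin at the centre of its underside
- jar: Bystander: small jar with a screw lid, 50 mm diameter, 62 mm high, loose; origin at the centre of its underside
- bottle: Bystander: pale blue bottle, 60 mm diameter, 190 mm tall, loose, upright; origin at the centre of its underside
- tape_roll: Bystander: grey roll of tape lying flat, 96 mm diameter, 24 mm high, loose; origin at the centre of its underside
- wrench: Bystander: steel wrench 160 mm long lying flat, loose, along its x; origin at the middle of its underside

How it is judged:
At the end, for the whole second after the job is handed in: Leftover leaf: barrel and tip points within 107 mm along, 67 mm across of bin_leaf's centre and below its 90 mm rim. Brackets, bushes and stock leaves: origins within 100 mm along, 60 mm across of their own bin's centre, below its rim. The three leftovers at rest (x of leaf_barrel in the frame of bin_leaf between -0.107 and 0.107 m and y of leaf_barrel in the frame of bin_leaf between -0.067 and 0.067 m and z of leaf_barrel in the frame of bin_leaf between 0 and 0.09 m and x of leaf_tip in the frame of bin_leaf between -0.107 and 0.107 m and y of leaf_tip in the frame of bin_leaf between -0.067 and 0.067 m and z of leaf_tip in the frame of bin_leaf between 0 and 0.09 m and x of stock_leaf_1 in the frame of bin_leaf between -0.1 and 0.1 m and y of stock_leaf_1 in the frame of bin_leaf between -0.06 and 0.06 m and z of stock_leaf_1 in the frame of bin_leaf between 0 and 0.09 m and x of stock_leaf_2 in the frame of bin_leaf between -0.1 and 0.1 m and y of stock_leaf_2 in the frame of bin_leaf between -0.06 and 0.06 m and z of stock_leaf_2 in the frame of bin_leaf between 0 and 0.09 m and x of bracket in the frame of bin_bracket between -0.1 and 0.1 m and y of bracket in the frame of bin_bracket between -0.06 and 0.06 m and z of bracket in the frame of bin_bracket between 0 and 0.09 m and x of stock_bracket_1 in the frame of bin_bracket between -0.1 and 0.1 m and y of stock_bracket_1 in the frame of bin_bracket between -0.06 and 0.06 m and z of stock_bracket_1 in the frame of bin_bracket between 0 and 0.09 m and x of stock_bracket_2 in the frame of bin_bracket between -0.1 and 0.1 m and y of stock_bracket_2 in the frame of bin_bracket between -0.06 and 0.06 m and z of stock_bracket_2 in the frame of bin_bracket between 0 and 0.09 m and x of bush in the frame of bin_bush between -0.1 and 0.1 m and y of bush in the frame of bin_bush between -0.06 and 0.06 m and z of bush in the frame of bin_bush between 0 and 0.09 m and x of stock_bush_1 in the frame of bin_bush between -0.1 and 0.1 m and y of stock_bush_1 in the frame of bin_bush between -0.06 and 0.06 m and z of stock_bush_1 in the frame of bin_bush between 0 and 0.09 m and x of stock_bush_2 in the frame of bin_bush between -0.1 and 0.1 m and y of stock_bush_2 in the frame of bin_bush between -0.06 and 0.06 m and z of stock_bush_2 in the frame of bin_bush between 0 and 0.09 m and linear speed of each of leaf, bracket, bush below 0.02 m/s); the robot touches nothing.
It fails at once if the electric screwdriver, its torque arm or its column is touched (contact force between screwdriver and anything else above 1.5 N).
It fails at once if the bottle, tin, jar, tape roll or wrench is moved by more than 15 mm (distance of any of bottle, tin, jar, tape_roll, wrench from where it was at the start of the episode above 0.015 m).
It fails at once if a leftover part is let go far above the bins, its underside 80 mm or more over their rims ((height (world z) of leaf above 0.17 m and contact force between leaf and anything else below 0.02 N) or (height (world z) of bracket above 0.2 m and contact force between bracket and anything else below 0.02 N) or (height (world z) of bush above 0.2 m and contact force between bush and anything else below 0.02 N)).
It also fails if it takes over 72 s, if anything falls off the work surface, if the arm or the gripper's body presses on something with over 40 N, if the wrist force passes 120 N, or if a joint passes its speed limit or range.

## Working session

There is one attempt and no reset: what is moved stays moved. The work goes in short steps, Python scripts to look and compute and a shell command to move; the robot and the scene stay as the last step left them, time stands still between calls to the robot, and variables do not carry over. Pictures are saved under pics/ and viewed, at most 10 in all, crops included, and the job is handed in when it is done.

```bash
ls; mkdir -p pics
python3 - <<'E'
from cell import robot
import cv2,numpy as np
for n in ["top","side","wrist"]:
    c=robot.read_camera(n); cv2.imwrite(f"pics/{n}0.png",c["image"][:,:,::-1]); np.savez(f"pics/{n}0.npz",**c)
    print(n,c["fx"],c["cx"],c["cy"],np.round(c["pose"],3).tolist())
print(robot.observe())
E
```

```text
cell.py
drive.py
pics
top 376.5962530200426 253.82712021846558 189.98630357010603 [[-0.17, -0.965, 0.199, 0.309], [-0.985, 0.167, -0.03, 0.035], [-0.004, -0.201, -0.98, 1.189], [0.0, 0.0, 0.0, 1.0]]
side 362.13725486779765 250.19970906607168 196.85884182122737 [[0.996, -0.066, 0.057, 0.494], [-0.088, -0.774, 0.628, -0.612], [0.003, -0.63, -0.776, 0.821], [0.0, 0.0, 0.0, 1.0]]
wrist 292.16794703898677 257.01171351134735 191.37379585478686 [[0.408, 0.878, 0.252, 0.146], [0.913, -0.391, -0.114, 0.51], [-0.001, 0.277, -0.961, 0.383], [0.0, 0.0, 0.0, 1.0]]
{'time': 0.15, 'qpos': array([ 1.00603649e+00,  3.42544353e-01,  1.52476068e+00, -9.50636429e-06,
        1.27537624e+00, -1.46008344e-01]), 'qvel': array([-0.00119828, -0.00310123, -0.00264854,  0.00171625, -0.00234529,
        0.0008591 ]), 'joint_efforts': array([ 1.50003183e-03, -4.31470621e+01, -2.44352782e+01,  7.17301969e-02,
        5.37308562e-02, -9.99148847e-05]), 'tool_pos': array([0.21341202, 0.47956896, 0.4042269 ]), 'tool_rot': array([-3.14051430e+00, -1.49387652e-04,  2.72284385e+00]), 'contact_force': array([ 1.13989577,  0.10811069, -0.4747156 ]), 'torque': array([ 0.03938281, -0.01118556,  0.00999581]), 'grip_force': 0.0, 'opening': 0.09163818818483832}
```

View pics/top0.png

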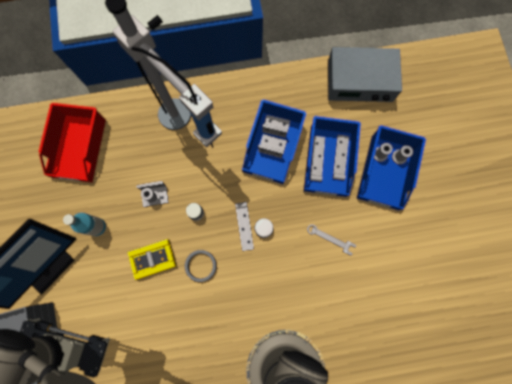

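View pics/side0.png

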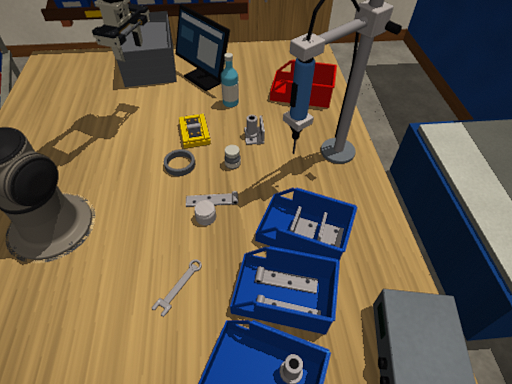

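The top view shows the bracket and bush at about (152,194), the jar (195,212), the leaf (244,227) with the tin (264,228), the bracket bin (275,142), the leaf bin (332,157), the bush bin (392,167) and the screwdriver at about (208,130). I'll enlarge the work area and compute coarse positions.

```bash
cat > h.py <<'E'
import numpy as np,cv2
from cell import robot
def load(n): return dict(np.load(f"pics/{n}.npz"))
def px(c,u,v,z):
    d=c["pose"][:3,:3]@np.array([(u-c["cx"])/c["fx"],(v-c["cy"])/c["fy"],1.]);o=c["pose"][:3,3]
    return o+d*(z-o[2])/d[2]
def pix(c,p):
    q=np.linalg.inv(c["pose"])@np.append(p,1);return c["fx"]*q[0]/q[2]+c["cx"],c["fy"]*q[1]/q[2]+c["cy"]
def shot(cam,name):
    c=robot.read_camera(cam);np.savez(f"pics/{name}.npz",**c);cv2.imwrite(f"pics/{name}.png",c["image"][:,:,::-1]);return c
E
python3 - <<'E'
from h import *
c=load("top0")
for n,u,v,z in [("bush top",152,194,.073),("jar",194,211,.062),("leaf bar?",241,206,.018),("leaf end",247,249,.008),("tin",264,228,.045),("tape",201,266,.02),
 ("bottle",71,220,.19),("nest",152,260,.045),("wrench",332,240,0)]: print(n,px(c,u,v,z).round(3))
# bins: blue mask contours
h=cv2.cvtColor(c["image"],cv2.COLOR_RGB2HSV)
m=cv2.inRange(h,(105,150,40),(125,255,255));m[:95]=0
for k in cv2.findContours(m,cv2.RETR_EXTERNAL,cv2.CHAIN_APPROX_SIMPLE)[0]:
    if cv2.contourArea(k)>1500:
        r=cv2.minAreaRect(k);print(r); print([px(c,*p,.09)[:2].round(3).tolist() for p in cv2.boxPoints(r)],px(c,*r[0],.09).round(3))
im=c["image"][100:290,120:440,::-1];cv2.imwrite("pics/tc.png",cv2.resize(im,None,fx=2.5,fy=2.5,interpolation=cv2.INTER_CUBIC))
E
```

```text
bush top [0.576 0.306 0.073]
jar [0.505 0.19  0.062]
leaf bar? [0.503 0.048 0.018]
leaf end [0.368 0.052 0.008]
tin [ 0.42  -0.01   0.045]
tape [0.341 0.198 0.02 ]
bottle [0.515 0.499 0.19 ]
nest [0.383 0.336 0.045]
wrench [ 0.351 -0.215  0.   ]
((391.872314453125, 167.86268615722656), (52.315345764160156, 76.21998596191406), 14.349332809448242)
[[0.455, -0.296], [0.671, -0.405], [0.604, -0.547], [0.392, -0.433]] [ 0.528 -0.419  0.09 ]
((332.3592834472656, 156.28598022460938), (48.55370330810547, 74.5452880859375), 6.911227226257324)
[[0.506, -0.145], [0.731, -0.218], [0.686, -0.361], [0.464, -0.282]] [ 0.594 -0.251  0.09 ]
((272.6791076660156, 141.00881958007812), (46.8361930847168, 74.212890625), 16.8583984375)
[[0.601, 0.033], [0.816, -0.07], [0.748, -0.2], [0.537, -0.092]] [ 0.673 -0.081  0.09 ]
```

View pics/tc.png

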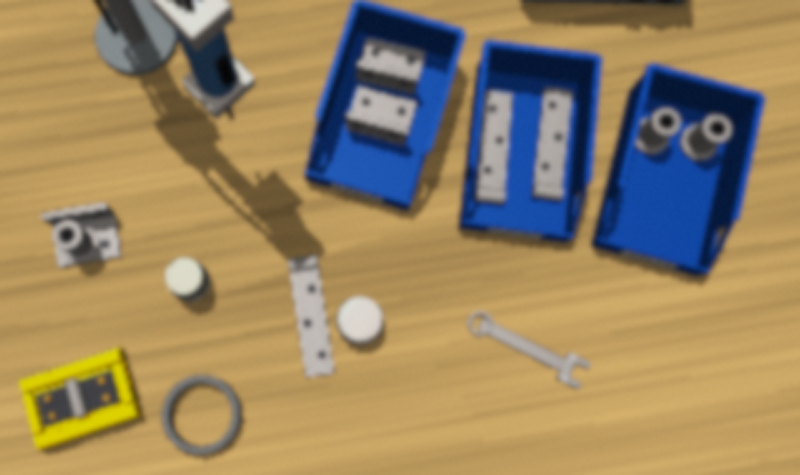

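The crop shows the bracket's upright on the far (+x) side, with the bush top at about crop (70,236). The leaf barrel is at (303,262) and its plain end at (320,375), with the tin to its right. The front of the bracket bin is clear. Next I'll locate the screwdriver from the side view and compute a viewpoint over the bracket.

```bash
cat >> h.py <<'E'
def to(x,y,z,yaw=None,gp=True):
    "print translation in the present tool axes to bring grasp point to x,y,z (tool down), and rz for yaw (mod pi options)"
    s=robot.observe();from_=s["tool_pos"];r,p,w=s["tool_rot"]
    from scipy.spatial.transform import Rotation as R
    M=R.from_euler("xyz",s["tool_rot"]).as_matrix()
    d=np.array([x,y,z+(0.159 if gp else 0)])-from_
    print("tool",from_.round(4),"yaw %.3f"%w,"tilt",(M[:,2]).round(3),"q",s["qpos"].round(2),"t %.1f"%s["time"])
    print("d in tool",(M.T@d).round(4), "" if yaw is None else "rz %.3f (+-pi)"%(-((yaw-w+np.pi/2)%np.pi-np.pi/2)))
E
python3 - <<'E'
from h import *
t,s=load("top0"),load("side0")
print("column base",px(t,175,117,0).round(3),px(s,340,151,0).round(3))
print("bit tip",px(s,295,152,.12).round(3),"clamp bottom top-view",px(t,210,140,.178).round(3), px(s,297,125,.178).round(3))
print("bush side",px(s,253,117,.073).round(3),"bottle base",px(s,230,103,0).round(3))
to(.49,.33,.25,yaw=2.72)
E
```

```text
column base [0.842 0.217 0.   ] [0.863 0.218 0.   ]
bit tip [0.684 0.103 0.12 ] clamp bottom top-view [0.677 0.101 0.178] [0.691 0.148 0.178]
bush side [0.588 0.324 0.073] bottle base [0.52  0.503 0.   ]
tool [0.2134 0.4796 0.4042] yaw 2.723 tilt [-0.001 -0.001 -1.   ] q [ 1.01  0.34  1.52 -0.    1.28 -0.15] t 0.1
d in tool [-0.3135 -0.0242 -0.0048] rz 0.003 (+-pi)
```

Screwdriver axis is at about (0.685, 0.105). That agrees with the column 0.21 m away. I'll move above the bracket to look with the wrist camera.

```bash
echo '[-0.039, -0.003, 0, 0, 0, 0, -0.039, -0.003, 0, 0, 0, 0, -0.039, -0.003, 0, 0, 0, 0, -0.039, -0.003, 0, 0, 0, 0, -0.039, -0.003, 0.01, 0, 0, 0, -0.039, -0.003, 0.01, 0, 0, 0, -0.039, -0.003, 0.01, 0, 0, 0, -0.039, -0.003, 0.01, 0, 0, 0]' | python3 drive.py 0.092 && echo '[0, 0, 0, 0, 0, 0, 0, 0, 0, 0, 0, 0]' | python3 drive.py
python3 - <<'E'
from h import *
c=shot("wrist","w1");t=load("top0")
to(.55,.31,.1)
for n,p in [("bush",[.58,.315,.073]),("leaf",[.43,.05,.01])]: print(n,pix(c,p))
cv2.imwrite("pics/w1b.png",cv2.resize(c["image"][:,:,::-1],None,fx=1.56,fy=1.56,interpolation=cv2.INTER_CUBIC))
E
```

```text
time: 0.82
tool_pos: [0.4902, 0.3295, 0.3641]
tool_rot: [-3.141, -0.0, 2.723]
contact_force: [1.3, 0.3, 0.5]
opening: 0.0917
grip_force: 0.0
time: 0.98
tool_pos: [0.4901, 0.3294, 0.3633]
tool_rot: [-3.14, -0.002, 2.719]
contact_force: [-1.4, -0.0, 0.2]
opening: 0.092
grip_force: 0.0
tool [0.489  0.3304 0.364 ] yaw 2.721 tilt [-0.002 -0.    -1.   ] q [ 0.46  0.49  1.4   0.    1.25 -0.69] t 1.0
d in tool [-0.0642  0.0064  0.1049] 
bush (np.float64(280.5967554242737), np.float64(269.98255091409925))
leaf (np.float64(29.214720806104737), np.float64(221.97889555783556))
```

View pics/w1b.png

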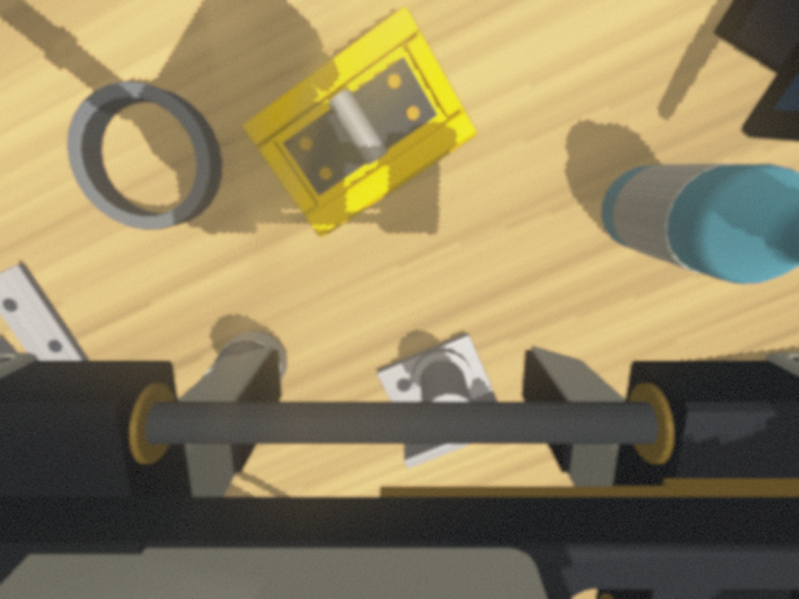

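The gripper hides the lower image rows. The bracket, seen at about (435,400) in the enlarged picture, sits partly behind the fingers. I'll turn the tool about half a turn so the camera looks outwards, which is also the yaw I want for the grasp.

Careful with the scale: turns go in shares of pi rad. That gives: 0.12 rad is 0.0382.

```bash
echo '[0.033, -0.025, 0, 0, 0, 0, 0, 0, 0, 0, 0, 0.0382, 0, 0, 0, 0, 0, 0.0382, 0, 0, 0, 0, 0, 0.0382, 0, 0, 0, 0, 0, 0.0382, 0, 0, 0, 0, 0, 0.0382, 0, 0, 0, 0, 0, 0.0382, 0, 0, 0, 0, 0, 0.0382]' | python3 drive.py >/dev/null && echo '[0, 0, 0, 0, 0, 0.0382, 0, 0, 0, 0, 0, 0.0382, 0, 0, 0, 0, 0, 0.0382, 0, 0, 0, 0, 0, 0.0382, 0, 0, 0, 0, 0, 0.0382, 0, 0, 0, 0, 0, 0.0382, 0, 0, 0, 0, 0, 0.0382, 0, 0, 0, 0, 0, 0.0382]' | python3 drive.py>/dev/null && echo '[0, 0, 0, 0, 0, 0.0382, 0, 0, 0, 0, 0, 0.0382, 0, 0, 0, 0, 0, 0.0382, 0, 0, 0, 0, 0, 0.0382, 0, 0, 0, 0, 0, 0.0382, 0, 0, 0, 0, 0, 0.0382, 0, 0, 0, 0, 0, 0.0382, 0, 0, 0, 0, 0, 0.0382]' | python3 drive.py && echo '[0, 0, 0, 0, 0, 0.0318, 0, 0, 0, 0, 0, 0, 0, 0, 0, 0, 0, 0]' | python3 drive.py
python3 - <<'E'
from h import *
c=shot("wrist","w2")
to(.55,.31,.1)
for n,p in [("bush",[.58,.315,.073]),("leaf",[.43,.05,.01])]: print(n,pix(c,p))
cv2.imwrite("pics/w2b.png",cv2.resize(c["image"][:,:,::-1],None,fx=1.5625,fy=1.5625,interpolation=cv2.INTER_CUBIC))
E
```

```text
time: 3.03
tool_pos: [0.4468, 0.3226, 0.3655]
tool_rot: [-3.141, -0.0, -0.041]
contact_force: [-0.1, -0.3, 0.3]
opening: 0.0919
grip_force: 0.0
time: 3.28
tool_pos: [0.4473, 0.3223, 0.3653]
tool_rot: [-3.141, -0.0, -0.132]
contact_force: [-0.6, 0.6, 0.1]
opening: 0.092
grip_force: 0.0
tool [0.4475 0.3221 0.3652] yaw -0.132 tilt [ 0.  0. -1.] q [0.48 0.42 1.51 0.   1.2  2.19] t 3.3
d in tool [ 0.1031 -0.0014  0.1063] 
bush (np.float64(244.60491257320103), np.float64(36.030779311914074))
leaf (np.float64(493.0483125447802), np.float64(157.9094769805242))
```

View pics/w2b.png

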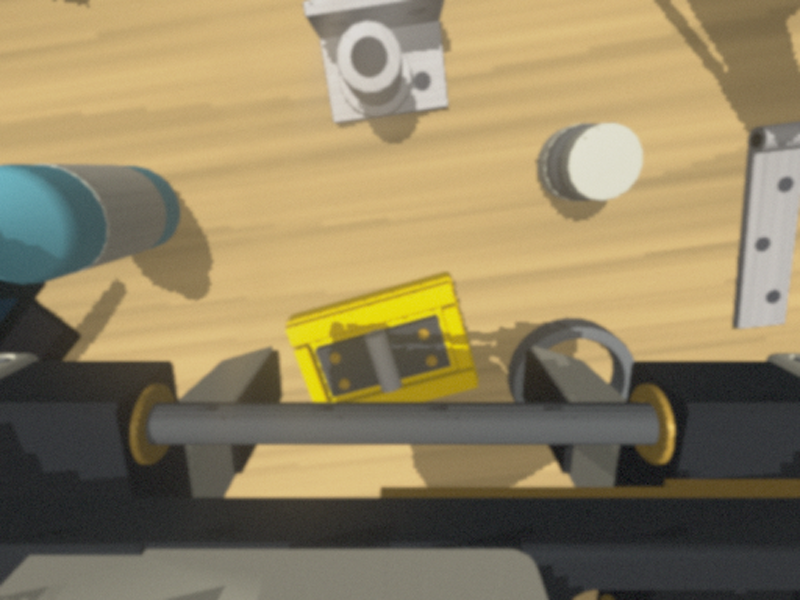

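The view shows the bush top centred at about (369,58) in the enlarged picture, the bracket's near base edge from (334,123) to (448,107), and the leaf's tip corners at (736,327) and (785,325) with its barrel end at (752,135). Next I'll check these against the known sizes.

Run:
```python
from h import *
c=load("w2");k=1.5625
g=lambda u,v,z:px(c,u/k,v/k,z)
a,b=g(334,123,.008),g(448,107,.008);print("edge",a.round(4),b.round(4),np.linalg.norm(a-b))
e=(a-b)/np.linalg.norm(a-b);n=np.array([e[1],-e[0],0]);n*=np.sign(n[0]);o=(a+b)/2+.03*n
print("bracket o",o.round(4),"normal ang",np.arctan2(n[1],n[0]),"upright mid",(o+.026*n).round(4))
print("upright L/R outer corners z.055:",g(305,15,.055).round(4),g(443,20,.055).round(4))
# bright ring of bush top
print("bush top",g(369,56,.073).round(4),"left/right",g(337,60,.073).round(4),g(402,58,.073).round(4))
p,q=g(736,327,.008),g(785,325,.008);r=g(750,152,.008);print("leaf tip",p.round(4),q.round(4),np.linalg.norm(p-q),"strap start left",r.round(4),np.linalg.norm(p-r),"ang",np.arctan2(*(r-p)[1::-1]))
print("jar",g(605,161,.062).round(4),"bush: offset along n from base near edge",(g(369,56,.073)-(a+b)/2)@n,(g(369,56,.073)-(a+b)/2)@e)
```

```text
edge [0.5573 0.3547 0.008 ] [0.5571 0.2755 0.008 ] 0.07912153529991676
bracket o [0.5872 0.315  0.008 ] normal ang -0.0031843252358149483 upright mid [0.6132 0.3149 0.008 ]
upright L/R outer corners z.055: [0.6103 0.355  0.055 ] [0.5976 0.2787 0.055 ]
bush top [0.5811 0.322  0.073 ] left/right [0.5815 0.3394 0.073 ] [0.5778 0.3046 0.073 ]
leaf tip [0.3686 0.0695 0.008 ] [0.3652 0.0318 0.008 ] 0.03788673840532188 strap start left [0.4997 0.0685 0.008 ] 0.13110756635489595 ang -0.0077397038093978245
jar [0.5094 0.1923 0.062 ] bush: offset along n from base near edge 0.02387633865543279 0.00698486597864548
```

Everything is consistent: the edge measures 79 mm, the bush is 35 mm in diameter and sits 24 mm from the edge, and the yaw is about 0. Grasping the bush.

Converted, -0.1 rad is -0.0318.

```bash
echo '[0, 0, 0, 0, 0, -0.0318, 0, 0, 0, 0, 0, -0.0095, 0.034, 0, 0.01, 0, 0, 0, 0.033, 0, 0.01, 0, 0, 0, 0.033, 0, 0.01, 0, 0, 0, 0.033, 0, 0.01, 0, 0, 0, 0, 0, 0, 0, 0, 0, 0, 0, 0, 0, 0, 0]' | python3 drive.py 0.092
python3 - <<'E'
from h import *
to(.581,.322,.061,0)
E
```

```text
time: 4.0
tool_pos: [0.5823, 0.3202, 0.3227]
tool_rot: [3.141, 0.003, -0.006]
contact_force: [-0.4, 0.3, -0.2]
opening: 0.092
grip_force: 0.0
tool [0.5823 0.3202 0.3227] yaw -0.006 tilt [-0.003 -0.001 -1.   ] q [0.39 0.67 1.21 0.   1.27 1.96] t 4.0
d in tool [-0.001  -0.0019  0.1027] rz -0.006 (+-pi)
```

```bash
echo '[-0.001, -0.002, 0.03, 0, 0, 0, 0, 0, 0.03, 0, 0, 0, 0, 0, 0.025, 0, 0, 0, 0, 0, 0.018, 0, 0, 0, 0, 0, 0, 0, 0, 0, 0, 0, 0, 0, 0, 0]' | python3 drive.py && echo '[0, 0, 0, 0, 0, 0, 0, 0, 0, 0, 0, 0, 0, 0, 0, 0, 0, 0, 0, 0, 0, 0, 0, 0, 0, 0, 0, 0, 0, 0, 0, 0, 0, 0, 0, 0, 0, 0, 0, 0, 0, 0, 0, 0, 0, 0, 0, 0]' | python3 drive.py 0.02 30
```

```text
time: 4.5
tool_pos: [0.5796, 0.323, 0.2221]
tool_rot: [3.141, 0.001, -0.005]
contact_force: [0.0, 0.0, 1.2]
opening: 0.0918
grip_force: 0.0
time: 5.17
tool_pos: [0.5805, 0.3224, 0.2217]
tool_rot: [-3.142, 0.0, -0.007]
contact_force: [-0.3, -0.6, 0.2]
opening: 0.0429
grip_force: 0.0
```

```bash
echo '[0, 0, 0, 0, 0, 0, 0, 0, 0, 0, 0, 0, 0, 0, 0, 0, 0, 0, 0, 0, 0, 0, 0, 0]' | python3 drive.py && echo '[0, 0, -0.015, 0, 0, 0, 0, 0, -0.025, 0, 0, 0, 0, 0, -0.025, 0, 0, 0, 0, 0, -0.025, 0, 0, 0, -0.02, 0, 0, 0, 0, 0, -0.035, 0, 0, 0, 0, 0, -0.035, 0, 0, 0, 0, 0, -0.035, 0, 0, 0, 0, 0]' | python3 drive.py
python3 - <<'E'
from h import *
t=load("top0");c=t
# bin bush floor corners from blue rim; estimate axes
h=cv2.cvtColor(c["image"],cv2.COLOR_RGB2HSV)
m=cv2.inRange(h,(105,150,40),(125,255,255));m[:95]=0
for k in cv2.findContours(m,cv2.RETR_EXTERNAL,cv2.CHAIN_APPROX_SIMPLE)[0]:
    if cv2.contourArea(k)>1500: print(cv2.approxPolyDP(k,4,True)[:,0].tolist())
to(.45,.2,.17,0)
E
```

```text
time: 5.5
tool_pos: [0.5805, 0.3225, 0.2217]
tool_rot: [-3.141, -0.0, -0.007]
contact_force: [0.2, 1.1, -1.4]
opening: 0.0355
grip_force: 30.0
time: 6.17
tool_pos: [0.4537, 0.3228, 0.3108]
tool_rot: [3.141, 0.002, -0.008]
contact_force: [0.2, 0.5, -4.4]
opening: 0.0355
grip_force: 30.0
[[381, 126], [372, 140], [358, 196], [401, 208], [406, 191], [414, 186], [424, 139]]
[[315, 117], [305, 189], [346, 195], [355, 171], [359, 123]]
[[262, 101], [243, 170], [282, 182], [304, 113]]
tool [0.4537 0.3228 0.3108] yaw -0.008 tilt [-0.002 -0.001 -1.   ] q [0.48 0.49 1.57 0.   1.09 2.06] t 6.2
d in tool [-0.0028  0.1228 -0.0181] rz -0.008 (+-pi)
```

Bush is lifted. Next I'll work out the bin poses from the corners: the back rim at z = 90 mm and the front bottom edge at z = 0, with lengths to be checked.

Run:
```python
from h import *
c=load("top0")
B={"bush":[(381,126),(424,139),(358,196),(401,208)],"leaf":[(315,117),(359,123),(305,189),(346,195)],"bracket":[(262,101),(304,113),(243,170),(282,182)]}
for n,(bl,br,fl,fr) in B.items():
    bl,br=px(c,*bl,.09)[:2],px(c,*br,.09)[:2]
    print(n,"back width",np.linalg.norm(bl-br).round(3),bl.round(3),br.round(3))
    for z in (0,.04):
        l,r=px(c,*fl,z)[:2],px(c,*fr,z)[:2]
        d=(bl+br)/2-(l+r)/2;print(z,"front w",np.linalg.norm(l-r).round(3),"len",np.linalg.norm(d).round(3),"yaw",np.arctan2(d[1],d[0]).round(3),"yaw back",(np.arctan2(*(bl-br)[1::-1])-np.pi/2).round(3),"front",np.arctan2(*(l-r)[1::-1]).round(3)-1.571,"centre",((bl+br+l+r)/4).round(3))
```

```text
bush back width 0.135 [ 0.664 -0.419] [ 0.6   -0.538]
0 front w 0.14 len 0.208 yaw -0.438 yaw back -0.489 front -0.45299999999999985 centre [ 0.538 -0.434]
0.04 front w 0.135 len 0.219 yaw -0.489 yaw back -0.489 front -0.45299999999999985 centre [ 0.535 -0.427]
leaf back width 0.137 [ 0.727 -0.225] [ 0.685 -0.354]
0 front w 0.132 len 0.211 yaw -0.3 yaw back -0.317 front -0.32099999999999995 centre [ 0.605 -0.258]
0.04 front w 0.128 len 0.22 yaw -0.33 yaw back -0.317 front -0.32099999999999995 centre [ 0.602 -0.254]
bracket back width 0.136 [ 0.808 -0.072] [ 0.746 -0.194]
0 front w 0.133 len 0.209 yaw -0.478 yaw back -0.471 front -0.47899999999999987 centre [ 0.684 -0.085]
0.04 front w 0.128 len 0.219 yaw -0.468 yaw back -0.471 front -0.47899999999999987 centre [ 0.68  -0.084]
```

Converted, 0.05 rad is 0.0159.

```bash
echo '[0, 0.04, -0.005, 0, 0, 0, 0, 0.04, -0.005, 0, 0, 0, 0, 0.04, -0.005, 0, 0, 0, 0, 0.04, -0.005, 0, 0, 0, 0, 0.04, -0.005, 0, 0, 0, 0, 0.04, -0.005, 0, 0, 0, 0, 0.04, -0.005, 0, 0, 0, 0, 0.04, -0.005, 0, 0, 0]' | python3 drive.py && echo '[-0.005, 0.04, 0, 0, 0, 0.0159, -0.005, 0.04, 0, 0, 0, 0.0159, -0.005, 0.04, 0, 0, 0, 0.0159, -0.005, 0.04, 0, 0, 0, 0.0159, -0.005, 0.04, 0, 0, 0, 0.0159, -0.005, 0.04, 0, 0, 0, 0.0159, -0.005, 0.04, 0, 0, 0, 0.0159, 0, 0, 0, 0, 0, 0.0159]' | python3 drive.py && echo '[0, 0, 0, 0, 0, 0, 0, 0, 0, 0, 0, 0]' | python3 drive.py
python3 - <<'E'
from h import *
c=shot("wrist","w3")
to(.4925,-.407,.12,-.475)
cv2.imwrite("pics/w3b.png",cv2.resize(c["image"][:,:,::-1],None,fx=1.5625,fy=1.5625,interpolation=cv2.INTER_CUBIC))
E
```

```text
time: 6.83
tool_pos: [0.4523, 0.0016, 0.3516]
tool_rot: [-3.141, 0.001, -0.007]
contact_force: [1.2, 0.6, -4.3]
opening: 0.0353
grip_force: 30.0
time: 7.5
tool_pos: [0.3725, -0.272, 0.3514]
tool_rot: [3.138, 0.0, -0.416]
contact_force: [0.0, -0.7, -4.6]
opening: 0.0354
grip_force: 30.0
time: 7.67
tool_pos: [0.3747, -0.2663, 0.3512]
tool_rot: [-3.141, 0.002, -0.407]
contact_force: [0.3, 0.5, -3.5]
opening: 0.0355
grip_force: 30.0
tool [ 0.3751 -0.2658  0.3513] yaw -0.405 tilt [-0.001  0.001 -1.   ] q [-0.78  0.28  1.78  0.    1.09  1.19] t 7.7
d in tool [0.1637 0.0835 0.072 ] rz 0.070 (+-pi)
```

View pics/w3b.png

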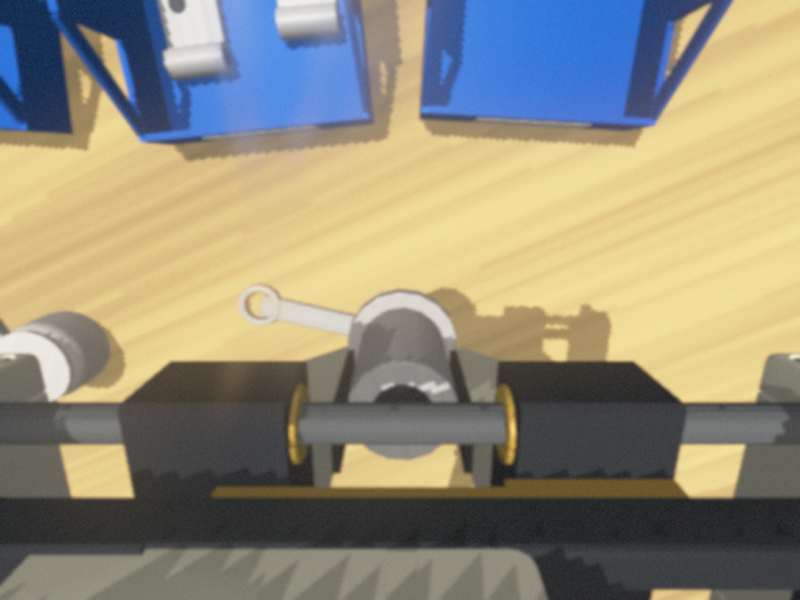

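The wrist view shows the front top edges: bush bin from (421,119) to (656,125), leaf bin from (147,142) to (372,120). The bush is held upright.

Run:
```python
from h import *
c=load("w3");k=1.5625
g=lambda u,v,z:px(c,u/k,v/k,z)
for n,p,q in [("bush",(421,119),(656,125)),("leaf",(147,142),(372,120))]:
  for z in (0,.04):
    a,b=g(*p,z),g(*q,z);e=(a-b)/np.linalg.norm(a-b);n_=np.array([e[1],-e[0],0])
    print(n,z,a.round(4),b.round(4),"w",np.linalg.norm(a-b).round(4),"yaw",np.arctan2(n_[1],n_[0]).round(3),"centre",((a+b)/2+.11*n_).round(4))
```

```text
bush 0 [ 0.467  -0.3202  0.    ] [ 0.4002 -0.465   0.    ] w 0.1594 yaw -0.432 centre [ 0.5335 -0.4387  0.    ]
bush 0.04 [ 0.4641 -0.3173  0.04  ] [ 0.4054 -0.4445  0.04  ] w 0.1401 yaw -0.432 centre [ 0.5347 -0.427   0.04  ]
leaf 0 [ 0.5279 -0.1422  0.    ] [ 0.4795 -0.2896  0.    ] w 0.1551 yaw -0.317 centre [ 0.6082 -0.2502  0.    ]
leaf 0.04 [ 0.5177 -0.1608  0.04  ] [ 0.4751 -0.2903  0.04  ] w 0.1363 yaw -0.317 centre [ 0.6009 -0.2599  0.04  ]
```

z = 0.04 fits (bush bin width 140 mm). Moving over the bush bin and lowering.

Converted, 0.035 rad is 0.0111.

```bash
echo '[0.032, 0.0165, 0, 0, 0, 0, 0.032, 0.0165, 0, 0, 0, 0, 0.032, 0.0165, 0, 0, 0, 0, 0.032, 0.0165, 0, 0, 0, 0, 0.032, 0.0165, 0, 0, 0, 0, 0, 0, 0.01, 0, 0, 0.0111, 0, 0, 0.02, 0, 0, 0, 0, 0, 0, 0, 0, 0]' | python3 drive.py
python3 - <<'E'
from h import *
to(.490,-.407,.062,-.44)
E
```

```text
time: 8.38
tool_pos: [0.4899, -0.4034, 0.3169]
tool_rot: [-3.138, 0.008, -0.439]
contact_force: [-0.1, 0.5, -5.7]
opening: 0.0354
grip_force: 30.0
tool [ 0.4899 -0.4034  0.3169] yaw -0.439 tilt [-0.006  0.007 -1.   ] q [-0.81  0.62  1.32  0.    1.22  1.2 ] t 8.4
d in tool [0.0023 0.0035 0.0959] rz 0.001 (+-pi)
```

```bash
echo '[0.002, 0.002, 0.025, 0, 0, 0, 0, 0, 0.025, 0, 0, 0, 0, 0, 0.025, 0, 0, 0, 0, 0, 0.015, 0, 0, 0, 0, 0, 0.005, 0, 0, 0, 0, 0, 0, 0, 0, 0, 0, 0, 0, 0, 0, 0]' | python3 drive.py && echo '[0, 0, 0, 0, 0, 0, 0, 0, 0, 0, 0, 0, 0, 0, 0, 0, 0, 0, 0, 0, 0, 0, 0, 0]' | python3 drive.py 0.056 && echo '[0, 0, -0.02, 0, 0, 0, 0, 0, -0.035, 0, 0, 0, 0, 0, -0.04, 0, 0, 0, -0.01, 0, -0.03, 0, 0, 0, -0.04, 0, -0.01, 0, 0, 0, -0.04, 0, 0, 0, 0, 0, 0, 0, 0, 0, 0, 0, 0, 0, 0, 0, 0, 0]' | python3 drive.py;  python3 - <<'E'
from h import *
c=shot("top","t2")
cv2.imwrite("pics/t2c.png",cv2.resize(c["image"][100:290,220:440,::-1],None,fx=2.5,fy=2.5,interpolation=cv2.INTER_CUBIC))
to(.51,.315,.2,1.568)
E
```

```text
time: 8.97
tool_pos: [0.4911, -0.4077, 0.2279]
tool_rot: [3.141, -0.001, -0.441]
contact_force: [0.5, -1.0, -4.0]
opening: 0.0355
grip_force: 30.0
time: 9.3
tool_pos: [0.4906, -0.4084, 0.2281]
tool_rot: [3.141, -0.002, -0.442]
contact_force: [0.4, -0.5, 0.3]
opening: 0.0549
grip_force: 0.0
time: 9.97
tool_pos: [0.4074, -0.3687, 0.3626]
tool_rot: [-3.141, 0.0, -0.443]
contact_force: [1.2, -0.3, -0.5]
opening: 0.056
grip_force: 0.0
tool [ 0.4086 -0.3696  0.3628] yaw -0.443 tilt [ 0.001 -0.001 -1.   ] q [-0.87  0.42  1.52  0.    1.2   1.14] t 10.0
d in tool [-0.2019 -0.662   0.0029] rz 1.131 (+-pi)
```

View pics/t2c.png

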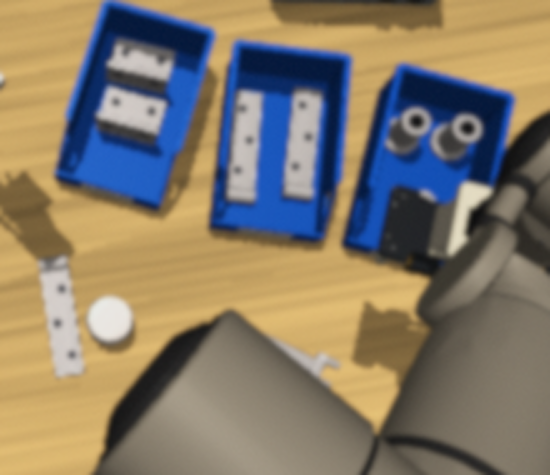

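The bush is out of the fingers and inside the bin, at about crop (428,195), partly hidden by the gripper. Next is the leaf, with a close look first.

Converted, -0.11 rad is -0.035.

```bash
echo '[0, 0, 0, 0, 0, -0.035, 0, 0, 0, 0, 0, -0.035, 0, 0, 0, 0, 0, -0.035, 0, 0, 0, 0, 0, -0.035, 0, -0.04, 0, 0, 0, 0, 0, -0.04, 0, 0, 0, 0, 0, -0.04, 0, 0, 0, 0, 0, -0.04, 0, 0, 0, 0]' | python3 drive.py >/dev/null&& echo '[0, -0.04, 0, 0, 0, 0, 0, -0.04, 0, 0, 0, 0, 0, -0.04, 0, 0, 0, 0, 0, -0.04, 0.01, 0, 0, 0, 0, -0.04, 0.015, 0, 0, 0, 0, -0.03, 0.02, 0, 0, 0, 0, 0, 0, 0, 0, 0, 0, 0, 0, 0, 0, 0]' | python3 drive.py
python3 - <<'E'
from h import *
c=shot("wrist","w4")
to(.43,.05,.1,0)
cv2.imwrite("pics/w4b.png",cv2.resize(c["image"][:,:,::-1],None,fx=1.5625,fy=1.5625,interpolation=cv2.INTER_CUBIC))
E
```

```text
time: 11.35
tool_pos: [0.4109, 0.0208, 0.3167]
tool_rot: [-3.141, 0.0, 0.002]
contact_force: [0.2, 0.2, 0.5]
opening: 0.0563
grip_force: 0.0
tool [0.4112 0.0198 0.3173] yaw 0.000 tilt [ 0.001 -0.    -1.   ] q [-0.14  0.24  1.94 -0.    0.95  1.43] t 11.4
d in tool [ 0.0188 -0.0302  0.0583] rz 0.000 (+-pi)
```

View pics/w4b.png

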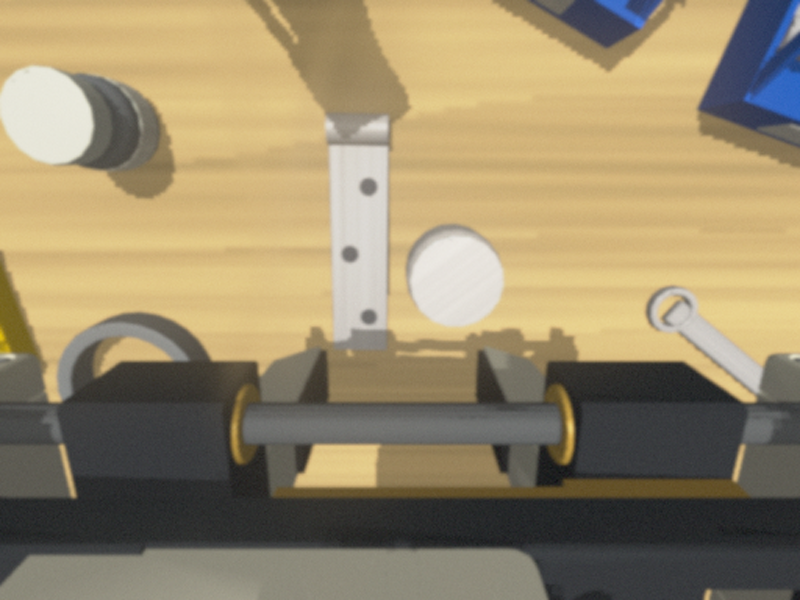

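The view shows the strap's left edge from (330,146) to (334,348), its right edge from (388,145) to (386,349), and the barrel at rows 115 to 146. The tin top is centred at (455,279), radius 46.

Run:
```python
from h import *
c=load("w4");k=1.5625
g=lambda u,v,z:px(c,u/k,v/k,z)
a,b,d,e=[g(*p,.008) for p in [(330,146),(334,348),(388,145),(386,349)]]
for q in (a,b,d,e): print(q.round(4))
f,t=(a+d)/2,(b+e)/2; u=f-t;L=np.linalg.norm(u);u/=L
print("w",np.linalg.norm(a-d).round(4),np.linalg.norm(b-e).round(4),"L",L.round(4),"ang",np.arctan2(u[1],u[0]).round(4))
o=t+.078*u;print("origin",o.round(4),"grip at -25:",(o+.025*u).round(4))
T=g(455,279,.045);print("tin",T.round(4),"along tip",-(T-o)@u,"lat",np.cross(u,T-o)[2],"r",np.linalg.norm(g(501,279,.045)-T))
```

```text
[0.4981 0.0636 0.008 ]
[0.3683 0.0664 0.008 ]
[0.4987 0.0289 0.008 ]
[0.3676 0.0312 0.008 ]
w 0.0347 0.0352 L 0.1305 ang -0.0194
origin [0.4459 0.0472 0.008 ] grip at -25: [0.4709 0.0468 0.008 ]
tin [ 0.4252 -0.0095  0.045 ] along tip 0.019557796818761325 lat -0.05713713006237418 r 0.0259834882941493
```

Careful with the scale: turns go in shares of pi rad. That gives: 0.02 rad is 0.0064.

```bash
echo '[0.031, -0.0135, 0.02, 0, 0, 0.0064, 0.031, -0.0135, 0.02, 0, 0, 0, 0, 0, 0.02, 0, 0, 0, 0, 0, 0.02, 0, 0, 0, 0, 0, 0, 0, 0, 0, 0, 0, 0, 0, 0, 0]' | python3 drive.py 0.05
python3 - <<'E'
from h import *
to(.4729,.0467,.022,-.02)
E
```

```text
time: 11.9
tool_pos: [0.4729, 0.0445, 0.2371]
tool_rot: [3.142, 0.001, -0.024]
contact_force: [-0.1, 0.6, 0.1]
opening: 0.0501
grip_force: 0.0
tool [0.4729 0.0445 0.2371] yaw -0.024 tilt [-0.001  0.    -1.   ] q [-0.07  0.47  1.87 -0.    0.8   1.53] t 11.9
d in tool [-0.     -0.0022  0.0561] rz -0.004 (+-pi)
```

```bash
echo '[0, -0.001, 0.02, 0, 0, 0, 0, 0, 0.02, 0, 0, 0, 0, 0, 0.012, 0, 0, 0, 0, 0, 0.004, 0, 0, 0, 0, 0, 0, 0, 0, 0, 0, 0, 0, 0, 0, 0]' | python3 drive.py && echo '[0, 0, 0, 0, 0, 0, 0, 0, 0, 0, 0, 0, 0, 0, 0, 0, 0, 0, 0, 0, 0, 0, 0, 0, 0, 0, 0, 0, 0, 0]' | python3 drive.py 0.02 50 && echo '[0, 0, -0.01, 0, 0, 0, 0, 0, -0.02, 0, 0, 0, 0, 0, -0.03, 0, 0, 0, 0, 0, -0.03, 0, 0, 0, 0, 0, -0.03, 0, 0, 0, 0, 0, -0.03, 0, 0, 0, 0, 0, 0, 0, 0, 0, 0, 0, 0, 0, 0, 0]' | python3 drive.py
python3 - <<'E'
from h import *
u=np.array([np.cos(-.32),np.sin(-.32)]);C=np.array([.601,-.257])
p=C+.020*u;print(p);to(*p,.2,-.32)
E
```

```text
time: 12.4
tool_pos: [0.473, 0.0462, 0.1824]
tool_rot: [3.142, -0.002, -0.023]
contact_force: [-0.9, 0.0, -0.4]
opening: 0.0499
grip_force: 0.0
time: 12.82
tool_pos: [0.4726, 0.0467, 0.182]
tool_rot: [-3.141, -0.002, -0.022]
contact_force: [0.0, 1.2, 6.4]
opening: 0.0346
grip_force: 50.0
time: 13.48
tool_pos: [0.4721, 0.0467, 0.3325]
tool_rot: [3.141, -0.003, -0.022]
contact_force: [-0.3, -0.2, -5.1]
opening: 0.0347
grip_force: 50.0
[ 0.61998471 -0.26329133]
tool [0.4721 0.0467 0.3325] yaw -0.022 tilt [ 0.003 -0.    -1.   ] q [-0.06  0.33  1.77 -0.    1.04  1.53] t 13.5
d in tool [ 0.1548  0.3066 -0.0259] rz 0.298 (+-pi)
```

Leaf is gripped and lifted (36 mm opening with 50 N grip force). Transferring to above its bin.

Converted, 0.1 rad is 0.0318.

```bash
echo '[0.014, 0.0385, 0, 0, 0, 0, 0.014, 0.0385, 0, 0, 0, 0, 0.014, 0.0385, 0, 0, 0, 0, 0.014, 0.0385, 0, 0, 0, 0, 0.014, 0.0385, 0, 0, 0, 0, 0.014, 0.0385, 0, 0, 0, 0, 0.014, 0.0385, 0, 0, 0, 0, 0.014, 0.0385, 0, 0, 0, 0]' | python3 drive.py >/dev/null&& echo '[0, 0, 0, 0, 0, 0.0318, 0, 0, 0, 0, 0, 0.0318, 0, 0, 0, 0, 0, 0.0318, 0, 0, 0, 0, 0, 0, 0, 0, 0, 0, 0, 0]' | python3 drive.py
python3 - <<'E'
from h import *
c=shot("wrist","w5")
u=np.array([np.cos(-.32),np.sin(-.32)]);C=np.array([.601,-.257])
to(*(C+.022*u),.055,-.32)
cv2.imwrite("pics/w5b.png",cv2.resize(c["image"][:,:,::-1],None,fx=1.5625,fy=1.5625,interpolation=cv2.INTER_CUBIC))
E
```

```text
time: 14.57
tool_pos: [0.577, -0.2636, 0.329]
tool_rot: [-3.141, 0.004, -0.319]
contact_force: [0.0, 0.6, -4.0]
opening: 0.0342
grip_force: 50.0
tool [ 0.5771 -0.2635  0.3295] yaw -0.319 tilt [-0.003  0.002 -1.   ] q [-0.55  0.6   1.31  0.    1.24  1.34] t 14.6
d in tool [ 0.043  -0.0136  0.1153] rz 0.001 (+-pi)
```

View pics/w5b.png

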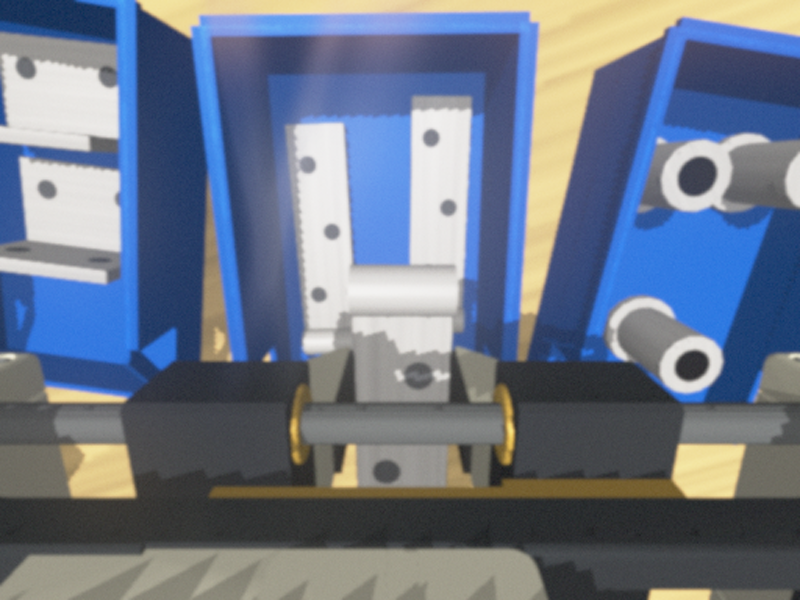

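The view shows the leaf held level and straight, the stock leaves with a gap between them, and the bush standing at (665,345) in its bin. I'll check the leaf bin's centre from its back rim corners at (203,22) and (531,20).

Run:
```python
from h import *
c=load("w5");k=1.5625
g=lambda u,v,z:px(c,u/k,v/k,z)
a,b=g(201,15,.09),g(535,13,.09);e=(a-b)/np.linalg.norm(a-b);n=np.array([e[1],-e[0],0])
print("w",np.linalg.norm(a-b),"yaw",np.arctan2(n[1],n[0]),"centre",((a+b)/2-.11*n).round(4))
for y,(p,q) in {"L":((288,200),(350,200)),"R":((411,200),(468,200))}.items(): print(y,g(*p,.012).round(4),g(*q,.012).round(4))
o=np.array([.601,-.257,.012]);m=np.array([.314,.95,0])
print([((g(u,200,.012)-o)@m).round(4) for u in (292,350,411,470)])
u=np.array([np.cos(-.32),np.sin(-.32)])
```

```text
w 0.14053599807531128 yaw -0.31512826156874896 centre [ 0.606  -0.2588  0.09  ]
L [ 0.651 -0.212  0.012] [ 0.6386 -0.2493  0.012 ]
R [ 0.6264 -0.2861  0.012 ] [ 0.615  -0.3205  0.012 ]
[np.float64(0.0559), np.float64(0.0191), np.float64(-0.0197), np.float64(-0.0572)]
```

```bash
echo '[0.023, -0.007, 0, 0, 0, 0, 0.023, -0.007, 0, 0, 0, 0, 0, 0, 0.03, 0, 0, 0, 0, 0, 0.03, 0, 0, 0, 0, 0, 0.02, 0, 0, 0, 0, 0, 0, 0, 0, 0, 0, 0, 0, 0, 0, 0]' | python3 drive.py
python3 - <<'E'
from h import *
to(.625,-.265,.055,-.318)
E
```

```text
time: 15.2
tool_pos: [0.6252, -0.2646, 0.2497]
tool_rot: [-3.141, 0.003, -0.32]
contact_force: [-1.4, -0.6, -3.7]
opening: 0.0345
grip_force: 50.0
tool [ 0.6252 -0.2646  0.2497] yaw -0.320 tilt [-0.003  0.002 -1.   ] q [-0.51  0.76  1.24  0.    1.15  1.38] t 15.2
d in tool [0.0001 0.0004 0.0357] rz -0.002 (+-pi)
```

```bash
echo '[0, 0, 0.02, 0, 0, 0, 0, 0, 0.013, 0, 0, 0, 0, 0, 0.003, 0, 0, 0, 0, 0, 0, 0, 0, 0, 0, 0, 0, 0, 0, 0]' | python3 drive.py && echo '[0, 0, 0, 0, 0, 0, 0, 0, 0, 0, 0, 0, 0, 0, 0, 0, 0, 0, 0, 0, 0, 0, 0, 0]' | python3 drive.py 0.052 && echo '[0, 0, -0.02, 0, 0, 0, 0, 0, -0.035, 0, 0, 0, 0, 0, -0.035, 0, 0, 0, 0, 0, -0.03, 0, 0, 0, -0.04, 0, 0, 0, 0, 0, -0.04, 0, 0, 0, 0, 0, 0, 0, 0, 0, 0, 0, 0, 0, 0, 0, 0, 0]' | python3 drive.py
python3 - <<'E'
from h import *
c=shot("wrist","w6")
to(.45,.2,.2,1.568)
cv2.imwrite("pics/w6b.png",cv2.resize(c["image"][:,:,::-1],None,fx=1.5625,fy=1.5625,interpolation=cv2.INTER_CUBIC))
E
```

```text
time: 15.62
tool_pos: [0.6257, -0.2652, 0.2161]
tool_rot: [3.141, -0.001, -0.322]
contact_force: [-0.2, -0.1, -4.4]
opening: 0.0347
grip_force: 50.0
time: 15.95
tool_pos: [0.6257, -0.2652, 0.2163]
tool_rot: [3.141, -0.002, -0.322]
contact_force: [-0.5, -1.7, 0.2]
opening: 0.0513
grip_force: 0.0
time: 16.62
tool_pos: [0.5476, -0.2388, 0.3354]
tool_rot: [-3.141, 0.002, -0.323]
contact_force: [1.1, -0.8, 0.9]
opening: 0.0518
grip_force: 0.0
tool [ 0.5493 -0.2397  0.3361] yaw -0.322 tilt [ 0.002 -0.001 -1.   ] q [-0.54  0.53  1.41  0.    1.19  1.35] t 16.7
d in tool [-0.2335 -0.3856 -0.0234] rz 1.251 (+-pi)
```

View pics/w6b.png

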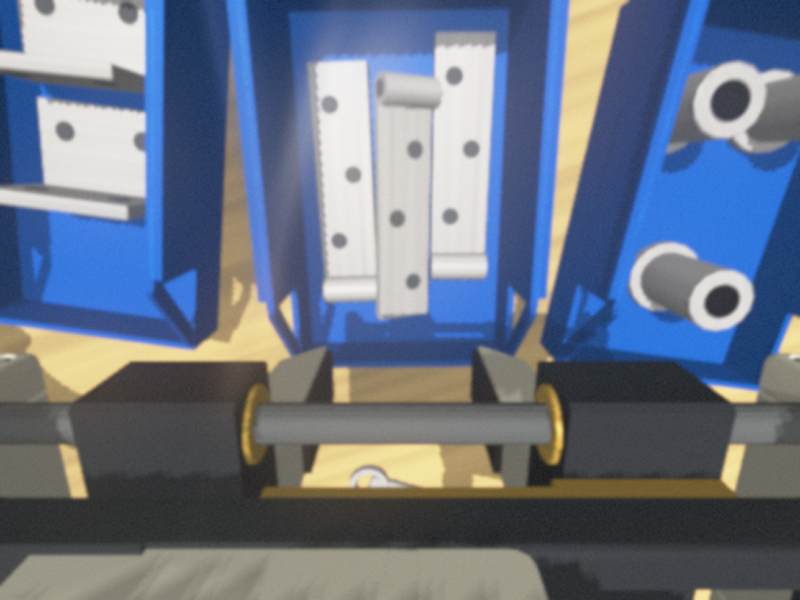

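The leaf lies flat in the gap between the stock leaves, and the bush stands in its bin. That uses up the ten pictures, so from here I work by masks and numbers. I'll go back to the bracket viewpoint and re-measure.

Converted, -0.107 rad is -0.0341.

```bash
echo '[0, 0, 0, 0, 0, -0.0341, 0, 0, 0, 0, 0, -0.0341, 0, 0, 0, 0, 0, -0.0341, -0.035, -0.02, -0.01, 0, 0, 0, -0.035, -0.02, -0.01, 0, 0, 0, -0.03, -0.04, -0.01, 0, 0, 0, 0, -0.04, 0, 0, 0, 0, 0, -0.04, 0, 0, 0, 0]' | python3 drive.py >/dev/null&& echo '[0, -0.04, 0, 0, 0, 0, 0, -0.04, 0, 0, 0, 0, 0, -0.04, 0, 0, 0, 0, 0, -0.04, 0, 0, 0, 0, 0, -0.04, 0, 0, 0, 0, 0, -0.04, 0, 0, 0, 0, 0, -0.04, 0, 0, 0, 0, 0, -0.04, 0, 0, 0, 0]' | python3 drive.py >/dev/null&& echo '[0, -0.04, 0, 0, 0, 0, 0, -0.04, 0, 0, 0, 0, 0, 0, 0, 0, 0, 0, 0, 0, 0, 0, 0, 0]' | python3 drive.py
python3 - <<'E'
from h import *
c=shot("wrist","w7")
to(.45,.32,.2,0)
h=cv2.cvtColor(cv2.GaussianBlur(c["image"],(3,3),0),cv2.COLOR_RGB2HSV)
m=cv2.inRange(h,(0,0,90),(180,50,255));m[225:]=0;m=cv2.morphologyEx(m,cv2.MORPH_OPEN,np.ones((3,3)))
for k in cv2.findContours(m,cv2.RETR_EXTERNAL,cv2.CHAIN_APPROX_SIMPLE)[0]:
    if cv2.contourArea(k)>400: print(cv2.contourArea(k),cv2.approxPolyDP(k,3,True)[:,0].tolist(),[px(c,*p,.008)[:2].round(3).tolist() for p in cv2.approxPolyDP(k,3,True)[:,0]])
for p in [(.557,.355,.008),(.557,.275,.008),(.613,.315,.055)]: print(pix(c,p))
c=load("w6");k=1.5625
print("bracket bin front right corner",px(c,195/k,347/k,.04).round(4),"edge pt",px(c,20/k,323/k,.04).round(4),"stock upright",px(c,144/k,216/k,.059).round(4),px(c,20/k,205/k,.059).round(4))
E
```

```text
time: 18.33
tool_pos: [0.4564, 0.3157, 0.3634]
tool_rot: [-3.141, -0.002, 0.003]
contact_force: [-0.3, -0.2, 0.4]
opening: 0.0519
grip_force: 0.0
tool [0.4564 0.3143 0.3634] yaw 0.001 tilt [ 0.001  0.    -1.   ] q [ 0.46  0.43  1.51 -0.    1.2   2.03] t 18.4
d in tool [-0.0064 -0.0058  0.0043] rz 0.001 (+-pi)
2433.0 [[351, 118], [349, 140], [366, 151], [391, 155], [402, 149], [410, 137], [410, 122], [398, 110], [366, 107]] [[0.521, 0.211], [0.497, 0.212], [0.484, 0.191], [0.48, 0.162], [0.486, 0.15], [0.5, 0.143], [0.517, 0.145], [0.529, 0.16], [0.533, 0.196]]
2714.0 [[35, 86], [53, 100], [63, 117], [64, 136], [52, 153], [100, 143], [111, 133], [111, 110], [93, 93]] [[0.554, 0.556], [0.539, 0.539], [0.521, 0.532], [0.5, 0.534], [0.481, 0.551], [0.493, 0.495], [0.504, 0.481], [0.529, 0.477], [0.547, 0.494]]
5527.0 [[213, 6], [215, 14], [259, 17], [242, 27], [220, 29], [223, 82], [294, 81], [295, 25], [303, 13], [302, 5]] [[0.63, 0.361], [0.623, 0.359], [0.62, 0.314], [0.611, 0.332], [0.609, 0.354], [0.558, 0.353], [0.559, 0.276], [0.613, 0.277], [0.624, 0.269], [0.631, 0.271]]
(np.float64(220.85314644200417), np.float64(83.0922302137494))
(np.float64(295.0719343426725), np.float64(83.22946013446516))
(np.float64(258.26811813090586), np.float64(10.332305240916838))
bracket bin front right corner [ 0.5551 -0.1006  0.04  ] edge pt [ 0.6053 -0.0022  0.04  ] stock upright [ 0.6391 -0.1191  0.059 ] [ 0.6662 -0.0572  0.059 ]
```

The bracket is unchanged: its corners match within 2 mm and the upright centre is at (0.613, 0.315). The free space at the front of its bin is about 77 mm. I'll rotate to pinch the upright.

Converted, -0.12 rad is -0.0382.

```bash
echo '[0, 0, 0, 0, 0, -0.0382, 0, 0, 0, 0, 0, -0.0382, 0, 0, 0, 0, 0, -0.0382, 0, 0, 0, 0, 0, -0.0382, 0, 0, 0, 0, 0, -0.0382, 0, 0, 0, 0, 0, -0.0382, 0, 0, 0, 0, 0, -0.0382, 0, 0, 0, 0, 0, -0.0382]' | python3 drive.py 0.045 >/dev/null && echo '[0, 0, 0, 0, 0, -0.0382, 0, 0, 0, 0, 0, -0.0382, 0, 0, 0, 0, 0, -0.0382, 0, 0, 0, 0, 0, -0.0382, 0, 0, 0, 0, 0, -0.0382, 0, 0, 0, 0, 0, 0, 0, 0, 0, 0, 0, 0]' | python3 drive.py && echo '[0, 0.04, 0.01, 0, 0, 0, 0, 0.04, 0.01, 0, 0, 0, 0, 0.04, 0.01, 0, 0, 0, 0, 0.037, 0.01, 0, 0, 0, 0, 0, 0.02, 0, 0, 0, 0, 0, 0, 0, 0, 0, 0, 0, 0, 0, 0, 0]' | python3 drive.py
python3 - <<'E'
from h import *
to(.613,.315,.055,1.571)
E
```

```text
time: 19.63
tool_pos: [0.4564, 0.3121, 0.3636]
tool_rot: [3.141, -0.0, 1.553]
contact_force: [0.4, 0.6, 0.1]
opening: 0.0448
grip_force: 0.0
time: 20.22
tool_pos: [0.6125, 0.3104, 0.3017]
tool_rot: [-3.138, 0.001, 1.555]
contact_force: [-0.3, 0.8, -0.3]
opening: 0.0451
grip_force: 0.0
tool [0.6125 0.3104 0.3017] yaw 1.555 tilt [-0.004 -0.001 -1.   ] q [0.36 0.72 1.16 0.   1.27 0.37] t 20.2
d in tool [0.0047 0.0008 0.0877] rz -0.016 (+-pi)
```

Converted, -0.014 rad is -0.0045.

```bash
echo '[0.004, 0, 0.025, 0, 0, -0.0045, 0, 0, 0.025, 0, 0, 0, 0, 0, 0.02, 0, 0, 0, 0, 0, 0.014, 0, 0, 0, 0, 0, 0.003, 0, 0, 0, 0, 0, 0, 0, 0, 0, 0, 0, 0, 0, 0, 0]' | python3 drive.py && echo '[0, 0, 0, 0, 0, 0, 0, 0, 0, 0, 0, 0, 0, 0, 0, 0, 0, 0, 0, 0, 0, 0, 0, 0, 0, 0, 0, 0, 0, 0, 0, 0, 0, 0, 0, 0, 0, 0, 0, 0, 0, 0, 0, 0, 0, 0, 0, 0]' | python3 drive.py 0.0 55
```

```text
time: 20.8
tool_pos: [0.6127, 0.3156, 0.2185]
tool_rot: [3.139, -0.001, 1.573]
contact_force: [0.9, -0.2, 0.1]
opening: 0.0453
grip_force: 0.0
time: 21.47
tool_pos: [0.6129, 0.3152, 0.2164]
tool_rot: [3.141, -0.0, 1.573]
contact_force: [1.5, -0.1, 1.8]
opening: 0.0079
grip_force: 55.0
```

Bracket pinched (8 mm opening). Lifting, retreating, crossing and turning.

Converted, -0.12 rad is -0.0382.

```bash
echo '[0, 0, -0.015, 0, 0, 0, 0, 0, -0.025, 0, 0, 0, 0, 0, -0.03, 0, 0, 0, 0, 0, -0.03, 0, 0, 0, 0, -0.03, -0.02, 0, 0, 0, 0, -0.04, 0, 0, 0, 0, 0, -0.04, 0, 0, 0, 0, 0, -0.04, 0, 0, 0, 0]' | python3 drive.py && echo '[-0.04, 0, 0, 0, 0, 0, -0.04, 0, 0, 0, 0, 0, -0.04, 0, 0, 0, 0, 0, -0.04, 0, 0, 0, 0, 0, -0.04, 0, 0, 0, 0, 0, -0.04, 0, 0, 0, 0, 0, -0.04, 0, 0, 0, 0, 0, -0.04, 0, 0, 0, 0, 0]' | python3 drive.py && echo '[-0.04, 0, 0, 0, 0, 0, 0, 0, 0, 0, 0, -0.0382, 0, 0, 0, 0, 0, -0.0382, 0, 0, 0, 0, 0, -0.0382, 0, 0, 0, 0, 0, -0.0382, 0, 0, 0, 0, 0, -0.0382, 0, 0, 0, 0, 0, -0.0382, 0, 0, 0, 0, 0, -0.0382]' | python3 drive.py >/dev/null && echo '[0, 0, 0, 0, 0, -0.0382, 0, 0, 0, 0, 0, -0.0382, 0, 0, 0, 0, 0, -0.0382, 0, 0, 0, 0, 0, -0.0382, 0, 0, 0, 0, 0, -0.0382, 0, 0, 0, 0, 0, -0.0382, 0, 0, 0, 0, 0, -0.0382, 0, 0, 0, 0, 0, -0.0382]' | python3 drive.py >/dev/null && echo '[0, 0, 0, 0, 0, -0.0382, 0, 0, 0, 0, 0, -0.0382, 0, 0, 0, 0, 0, -0.0382, 0, 0, 0, 0, 0, -0.0382, 0, 0, 0, 0, 0, -0.0382, 0, 0, 0, 0, 0, -0.0382, 0, 0, 0, 0, 0, -0.0382, 0, 0, 0, 0, 0, 0]' | python3 drive.py
python3 - <<'E'
from h import *
to(.6022,-.0447,.068,4.24-2*np.pi)
E
```

```text
time: 22.13
tool_pos: [0.4605, 0.3143, 0.3351]
tool_rot: [-3.139, 0.001, 1.572]
contact_force: [0.1, 0.6, -6.3]
opening: 0.008
grip_force: 55.0
time: 22.8
tool_pos: [0.4624, -0.0068, 0.3355]
tool_rot: [-3.14, -0.001, 1.573]
contact_force: [1.8, -0.3, -6.5]
opening: 0.0075
grip_force: 55.0
time: 24.8
tool_pos: [0.4629, -0.0449, 0.3354]
tool_rot: [3.139, -0.0, -2.066]
contact_force: [-0.2, -0.1, -5.9]
opening: 0.0074
grip_force: 55.0
tool [ 0.4629 -0.0449  0.3354] yaw -2.066 tilt [-0.003  0.001 -1.   ] q [-0.26  0.31  1.79  0.    1.05 -2.91] t 24.8
d in tool [-0.0664 -0.1227  0.108 ] rz -0.023 (+-pi)
```

Converted, -0.02 rad is -0.0064.

```bash
echo '[-0.0166, -0.0307, 0, 0, 0, -0.0064, -0.0166, -0.0307, 0, 0, 0, 0, -0.0166, -0.0307, 0, 0, 0, 0, -0.0166, -0.0307, 0, 0, 0, 0, 0, 0, 0.02, 0, 0, 0, 0, 0, 0, 0, 0, 0, 0, 0, 0, 0, 0, 0]' | python3 drive.py
python3 - <<'E'
from h import *
k=1.5625;u=np.array([.8907,-.4546]);l=np.array([.4546,.8907])
for n,p in [("w3",(70,132)),("w4",(607,47)),("w6",(195,347)),("w5",(140,397))]:
    q=px(load(n),p[0]/k,p[1]/k,.04)[:2];print(n,q.round(4),"u %.4f l %.4f"%(q@u,q@l))
to(.6022,-.0447,.068,4.24-2*np.pi)
E
```

```text
time: 25.38
tool_pos: [0.6023, -0.0433, 0.3139]
tool_rot: [3.135, -0.002, -2.053]
contact_force: [-0.2, -0.4, -6.2]
opening: 0.0073
grip_force: 55.0
w3 [ 0.5408 -0.1215] u 0.5369 l 0.1377
w4 [ 0.5441 -0.0826] u 0.5222 l 0.1738
w6 [ 0.5551 -0.1006] u 0.5401 l 0.1627
w5 [ 0.5643 -0.0795] u 0.5388 l 0.1857
tool [ 0.6023 -0.0433  0.3139] yaw -2.053 tilt [-0.006  0.001 -1.   ] q [-0.2   0.57  1.42  0.    1.16 -2.86] t 25.4
d in tool [ 0.0011 -0.0011  0.0869] rz -0.010 (+-pi)
```

The front-edge position is consistent at 0.537 to 0.540. Lowering in two stages while watching the force.

```bash
echo '[0.001, -0.001, 0.02, 0, 0, 0, 0, 0, 0.02, 0, 0, 0, 0, 0, 0.015, 0, 0, 0, 0, 0, 0.01, 0, 0, 0, 0, 0, 0, 0, 0, 0, 0, 0, 0, 0, 0, 0]' | python3 drive.py && echo '[0, 0, 0.01, 0, 0, 0, 0, 0, 0.008, 0, 0, 0, 0, 0, 0.005, 0, 0, 0, 0, 0, 0, 0, 0, 0, 0, 0, 0, 0, 0, 0]' | python3 drive.py
```

```text
time: 25.88
tool_pos: [0.6033, -0.0449, 0.2517]
tool_rot: [3.141, 0.0, -2.051]
contact_force: [-0.1, 0.0, -6.2]
opening: 0.0073
grip_force: 55.0
time: 26.3
tool_pos: [0.6033, -0.0449, 0.2279]
tool_rot: [3.141, -0.0, -2.05]
contact_force: [0.3, -0.4, -6.1]
opening: 0.0074
grip_force: 55.0
```

```bash
echo '[0, 0, 0, 0, 0, 0, 0, 0, 0, 0, 0, 0, 0, 0, 0, 0, 0, 0, 0, 0, 0, 0, 0, 0, 0, 0, 0, 0, 0, 0]' | python3 drive.py 0.034 && echo '[0, 0, -0.02, 0, 0, 0, 0, 0, -0.03, 0, 0, 0, 0, 0, -0.035, 0, 0, 0, 0, 0, -0.035, 0, 0, 0, 0, 0.04, -0.01, 0, 0, 0, 0, 0.04, 0, 0, 0, 0, 0, 0.04, 0, 0, 0, 0, 0, 0.04, 0, 0, 0, 0]' | python3 drive.py && echo '[0, 0.04, 0, 0, 0, 0, 0.04, 0, 0, 0, 0, 0, 0.04, 0, 0, 0, 0, 0, 0.04, 0, 0, 0, 0, 0, 0.04, 0, 0, 0, 0, 0, 0.04, 0, 0, 0, 0, 0, 0, 0, 0, 0, 0, 0, 0, 0, 0, 0, 0, 0]' | python3 drive.py
python3 - <<'E'
from h import *
a=load("top0");c=shot("top","t3");shot("side","s3")
d=cv2.absdiff(a["image"],c["image"]).max(2)
o=np.array([.6836,-.0862]);u=np.array([.8907,-.4546]);l=np.array([.4546,.8907])
h=cv2.cvtColor(c["image"],cv2.COLOR_RGB2HSV);m=cv2.inRange(h,(0,0,60),(180,90,255));m[:, :235]=0;m[:,310:]=0;m[:95]=0;m[188:]=0
for k in cv2.findContours(m,cv2.RETR_EXTERNAL,cv2.CHAIN_APPROX_SIMPLE)[0]:
    if cv2.contourArea(k)>40:
        q=[px(c,*p,.05)[:2]-o for p in cv2.boxPoints(cv2.minAreaRect(k))];print(cv2.contourArea(k),[(round(v@u,3),round(v@l,3)) for v in q])
    
# bystander check: changed pixels around jar,tin,tape,nest/wrench
for n,(x,y) in {"jar":(195,212),"tin":(264,228),"tape":(201,266),"bottle":(80,222),"wrench":(332,240),"screw":(205,105)}.items(): print(n,int((d[y-18:y+18,x-18:x+18]>40).sum()))
E
```

```text
time: 26.72
tool_pos: [0.6037, -0.0449, 0.229]
tool_rot: [-3.14, 0.0, -2.05]
contact_force: [0.3, -0.2, 0.9]
opening: 0.033
grip_force: 0.0
time: 27.38
tool_pos: [0.4597, 0.0295, 0.3587]
tool_rot: [-3.14, 0.001, -2.051]
contact_force: [0.6, -0.0, 1.3]
opening: 0.0344
grip_force: 0.0
time: 28.05
tool_pos: [0.3471, -0.1034, 0.3578]
tool_rot: [-3.139, -0.034, -2.077]
contact_force: [0.3, 0.7, -0.0]
opening: 0.0335
grip_force: 0.0
853.5 [(np.float64(-0.102), np.float64(0.042)), (np.float64(0.021), np.float64(0.043)), (np.float64(0.019), np.float64(-0.043)), (np.float64(-0.104), np.float64(-0.042))]
325.5 [(np.float64(0.021), np.float64(0.048)), (np.float64(0.081), np.float64(0.054)), (np.float64(0.088), np.float64(-0.031)), (np.float64(0.028), np.float64(-0.036))]
118.0 [(np.float64(-0.123), np.float64(0.081)), (np.float64(0.137), np.float64(0.086)), (np.float64(0.134), np.float64(-0.08)), (np.float64(-0.124), np.float64(-0.078))]
jar 0
tin 165
tape 0
bottle 0
wrench 1013
screw 0
```

Run:
```python
from cell import robot
print(robot.hand_in())
```

```text
the job is handed in; nothing more can be done
None
```

The job is handed in at about 28 s: the leaf, bush and bracket were each lowered into their own bins, leaf and bush confirmed in the wrist picture and the bracket by a mask check only; the screwdriver was kept clear, and no bystander was seen to move (the wrench was hidden by the arm in the last picture).

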